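Lock a fresh filter into the polishing bench's dust unit

ROBOT

A 7-joint arm with a two-finger parallel gripper is mounted at the origin on the work surface. World frame = base frame: x ahead of the robot, y to its left, z up, the work surface at z = 0. Lengths are in mm, angles in rad, forces in N, time in s.
With the tool pointing down it reaches from about 425 to 1025 mm from the base axis. Payload 3.6 kg.
Tool frame: the origin (TCP) lies at the very end of the fingers, on their centre line; the grasp point (between the pads) lies 19 mm behind it; z points along the fingers, y is the line along which they close (so a half turn about z gives the same grasp; the last joint's range is limited). The gripper opens to 85 mm and grips with 20 to 120 N. Pads are 22 mm wide; open, the fingers measure 114 mm over their backs; the gripper's body (76 mm by 85 mm) begins 54 mm behind the grasp point. The pads swing forward as they close: fully open they stand 13 mm farther back than shut.
Start: joints at [-1.365, 0.591, 0.048, 1.609, -0.033, 0.943, -0.034], TCP at [213.416, 692.88, 231.302] pointing down, gripper open.
Joint ranges: [-2.69, 2.69], [-0.47, 2.24], [-1.27, 1.36], [0.19, 2.51], [-1.53, 4.68], [0.08, 2.07], [-3.09, 3.09]. Speed limits (rad/s): [2.57, 2.57, 3.14, 3.14, 3.14, 3.14, 3.14].

INTERFACE

Orientations are given as a 3x3 rotation matrix whose columns are the frame's x, y, z axes.
In Python, from bench import robot gives the robot as it stands.
- The arm moves only by the tool apply_moves, never from a script. Its argument "deltas" is a list of rows, each a list of 7 numbers: the shift along the tool's x, y, z in units of 30 mm (1.0 is 30 mm), then the turn, a rotation vector about the tool's x, y, z in degrees, then the closure, from 0 (fully open) to 1 (shut). A call has 1 to 5 rows; each row is the pose to reach, as a shift and turn from the pose commanded when the call began, along the tool's axes at that moment; what a row does not reach only later rows make up. A row lasts 1/10 s, in which the tool goes at most 50 mm and 8.59 degrees, less where a joint would pass 70% of its speed; a pose out of reach is approached as far as the arm can. A call with a gripper value outside its range is refused whole. The fingers move at their own pace and stop on an object; the grip force is fixed at half the most. Time passes only in rows, so rows that repeat a pose let the fingers close. It gives the time, the measured TCP pose, the force, the opening and the grip force at its end, in the units of the state.
- robot.observe(): the state, without advancing time (a new reading comes with each control period).
- robot.get_image(name): name is "side" or "top"; returns a dict with "frame" (420x560x3 uint8, red, green, blue), "z_map" (420x560 float32, mm along the optical axis (not along the pixel's ray), 0 where there is no reading), "camera_matrix" (3x3 intrinsics, pixels), "extrinsics" (4x4, takes a point from camera to world coordinates). Camera axes: x right, y up, looking along -z (the intrinsics and any distortion apply to the point x, -y, -z); pixel columns grow to the right and rows downward; lengths in mm; the calibration is good to about 2 mm. A picture is of the moment at which its call begins.
- robot.finish_job(): hands the job in; it is judged then, once.
The state is a dict: "clock": time; "joint_positions": joint angles; "qvel": joint speeds; "joint_torque": joint torques, N m; "eef_pos": TCP position; "ee_rot": TCP orientation; "contact_force": force on the tool from outside, world axes, zero at the start; "torque": the same for the moment, N m; "opening": finger opening in mm; "gripper_force": force on a finger pad.
Only numpy, scipy, OpenCV 4.12 (cv2) and the standard library are available. Lean on these libraries where they do the work, as an engineer would, in place of code of your own. Each camera call takes 0.05 s, during which the arm holds its last target. There are 200 camera calls.

TASK

Take the clean white filter cartridge from the blue tray and fit it upright into the round port on top of the white dust unit: find the two entry gaps by feel so that its lugs drop in, push it down against the spring, twist it clockwise (seen from above) about a quarter turn to the stop, and let the spring lift it until it clicks locked, then let go. Feel your way and press gently, as the collar is brittle; leave the used filter and the other things on the bench where they are.

Things in the scene. Friction and masses are not known exactly. Their poses are not given: they have to be found in the camera images.
- fresh: The clean filter cartridge, standing in the blue tray: white upright cylinder 52 mm across, 34 mm tall, with a white grip bar on top and two orange lugs at the sides. Origin: centre of the underside, z up, x along the grip bar. 0.14 to 0.26 kg.
- fresh_grip (a point): Middle of the clean filter's grip bar, 47 mm above the underside. The bar is 46 mm long (along x), 12 mm wide (along y) and stands from 34 to 60 mm above the underside.
- fresh_lugs (a point): Point on the clean filter's axis at the underside of its two lugs, 12 mm above the filter's underside. The lugs stick out along +x and -x, under the ends of the bar, to 33 mm from the axis; each is 10 mm wide and 5 mm thick. They are alike, so the filter fits either way round.
- used: The used filter cartridge, same shape, brown body and black grip bar, standing in the same blue tray about 120 mm from the clean one (the two swap places). Leave it alone.
- extractor: The white dust unit, a fixed box 240 x 220 mm and 105 mm tall with a round black bayonet collar (86 mm across, 42 mm tall) in the middle of its top. Origin: centre of its underside, z up. Brittle collar: the filter's contact forces on the unit, plate, rim and stops added up, must stay below 60 N.
- port (a point): Centre of the collar's mouth, level with its flat top rim, 147 mm above the table; x is the dust unit's. Mouth 57 mm across, 72 under the 9 mm thick rim. Two entry gaps 16 mm wide, marked orange, face each other 0.12 to 0.82 rad (unmeasured) anticlockwise from +x and -x; lugs enter within 0.06 rad of them. Lugs on top of the rim: filter underside 12 mm below this point.
- port_plate (a point): Top of the spring plate in the port when empty, 17 mm below port, 44 mm across. The filter's underside rests here when its lugs have dropped into the gaps. The plate gives way at about 4 N plus 0.5 N per mm and hits bottom 12 mm lower (then hard). The lugs pass under the rim once the underside is 9 mm or more below this point (26 mm below port).
- port_lock (a point): Where the filter's underside is when locked: on the axis, 22 mm below port. With the lugs under the rim it turns clockwise from above, 1.40 rad from the gaps to the middle of the lock pockets (green on the rim); a hard stop comes 0.07 rad later, and another bars turning anticlockwise from the gaps. Let up there, the spring lifts it 4 mm into the pockets: the click.
- bar_yellow: yellow polishing compound bar 120 x 45 x 35 mm, bystander
- bar_red: red-brown compound bar 130 x 50 x 45 mm, bystander
- bar_white: white compound bar 70 x 35 x 28 mm, bystander
- buff: loose buffing wheel lying flat, 100 mm across, 16 mm thick, bystander
- brush: hand brush lying on the bench, bystander
- dish: steel dish 90 mm across, 30 mm tall, bystander
Not all that is in view belongs to the job. Of the things like the fresh, leave any that is purple or yellow; of the rest the larger one is meant.

How it is judged (in metres and radians):
On the way, in this order (a step that is already met when the one before it is completed fails the run):
1. the clean filter's lugs have dropped into the entry gaps of the port (horizontal distance between fresh and port below 0.006 m and angle between fresh's own z axis and vertical below 0.1 rad and z of fresh in the frame of port between -0.024 and -0.0145 m), for 0.1 s.
2. it is pushed down against the spring until the lugs are below the rim (horizontal distance between fresh and port below 0.006 m and angle between fresh's own z axis and vertical below 0.1 rad and z of fresh in the frame of port between -0.033 and -0.025 m), for 0.1 s.
At the end, for the whole second after the job is handed in: The clean filter is upright (within 0.1 rad) and centred in the port within 6 mm, released and at rest, held by the lock pockets against the spring: its underside 20.0 to 24.2 mm below the rim of the collar (22 mm when locked; 17 mm if not locked, 26 mm if turned only part way) (horizontal distance between fresh and port below 0.006 m and angle between fresh's own z axis and vertical below 0.1 rad and z of fresh in the frame of port between -0.0242 and -0.02 m and linear speed of fresh below 0.01 m/s and angular speed of fresh below 0.1 rad/s and contact force between the fingers and fresh below 0.1 N); the robot touches nothing.
It fails at once if the filter is pressed against the dust unit with more than 60 N, all its contact points added up (contact force between fresh and extractor above 60 N).
It fails at once if the used filter or another thing on the bench is moved by more than 30 mm (distance of any of used, bar_yellow, bar_red, bar_white, buff, brush, dish from where it was at the start of the episode above 0.03 m).
It also fails if it takes over 72 s, if anything falls off the work surface, if the arm or the gripper's body presses on something with over 40 N, if the wrist force passes 120 N, or if a joint passes its speed limit or range.

## Working session

There is one attempt and no reset: what is moved stays moved. The work goes in short steps, Python scripts to look and compute and a tool call to move; the robot and the scene stay as the last step left them, time stands still between calls to the robot, and variables do not carry over. Pictures are saved under pics/ and viewed, at most 10 in all, crops included, and the job is handed in when it is done.

Besides the shell and the picture viewer there is one more tool, called after ">>>" by a JSON object that holds its "fn" and its "kwargs", one argument or row to a line. apply_moves: Moves the arm, as the interface text tells. Its arguments: {"type":"object","properties":{"deltas":{"type":"array","items":{"type":"array","items":{"type":"number"}}}},"required":["deltas"]}

```bash
mkdir -p pics; ls
cat > h.py <<'E'
import numpy as np, cv2
from bench import robot
def grab(n,save=None):
    d=robot.get_image(n)
    if save: cv2.imwrite(f'pics/{save}.png',d['frame'][:,:,::-1])
    np.savez(f'/tmp/{n}.npz',**{k:d[k] for k in('frame','z_map','camera_matrix','extrinsics')})
    return d
def ray(d,u,v):
    K=d['camera_matrix'];E=d['extrinsics']
    r=np.array([(u-K[0,2])/K[0,0],-(v-K[1,2])/K[1,1],-1.])
    return E[:3,3],E[:3,:3]@r
def onplane(d,u,v,z):
    o,r=ray(d,u,v);return o+r*(z-o[2])/r[2]
def cloud(d):
    K=d['camera_matrix'];E=d['extrinsics'];Z=d['z_map']
    v,u=np.mgrid[:Z.shape[0],:Z.shape[1]]
    p=np.stack([(u-K[0,2])/K[0,0]*Z,-(v-K[1,2])/K[1,1]*Z,-Z],-1)
    return p@E[:3,:3].T+E[:3,3]
E
python3 - <<'E'
from h import *
for n in('top','side'):
    d=grab(n,n+'0');print(n,d['camera_matrix'].round(1).tolist(),d['extrinsics'].round(3).tolist())
s=robot.observe();print(s)
E
```

```text
pics
top [[382.0, 0.0, 283.2], [0.0, 382.0, 206.0], [0.0, 0.0, 1.0]] [[0.004, 0.996, -0.095, 476.406], [-1.0, 0.003, -0.01, 14.315], [-0.01, 0.095, 0.995, 1139.148], [0.0, 0.0, 0.0, 1.0]]
side [[389.5, 0.0, 280.3], [0.0, 389.5, 212.6], [0.0, 0.0, 1.0]] [[0.848, 0.346, -0.4, 107.222], [-0.529, 0.564, -0.634, -684.197], [0.006, 0.75, 0.662, 844.393], [0.0, 0.0, 0.0, 1.0]]
{'clock': 0.1, 'joint_positions': array([-1.36550371,  0.5920319 ,  0.04831211,  1.60970945, -0.03333395,
        0.94268051, -0.03368859]), 'qvel': array([ 0.00151745, -0.00187993,  0.0003068 , -0.0047804 ,  0.00119908,
       -0.00069109,  0.000524  ]), 'joint_torque': array([ 4.58900729e-03, -5.49998438e+01,  1.55296192e+00, -1.98826844e+01,
        9.68548120e-03,  3.80065656e-03, -1.04497326e-05]), 'eef_pos': array([213.1830266 , 692.16586471, 230.24638969]), 'ee_rot': array([[-9.55711706e-01,  2.94304055e-01, -5.07902673e-04],
       [ 2.94304479e-01,  9.55709703e-01, -1.95902868e-03],
       [-9.11425717e-05, -2.02174468e-03, -9.99997952e-01]]), 'contact_force': array([-0.36608575,  0.78259814,  0.57173266]), 'torque': array([ 0.01571644,  0.01528838, -0.08012063]), 'gripper_force': 0.0, 'opening': 84.98929896602422}
```

View pics/top0.png

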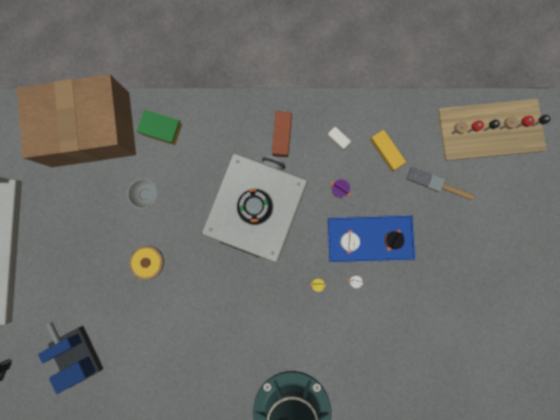

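View pics/side0.png

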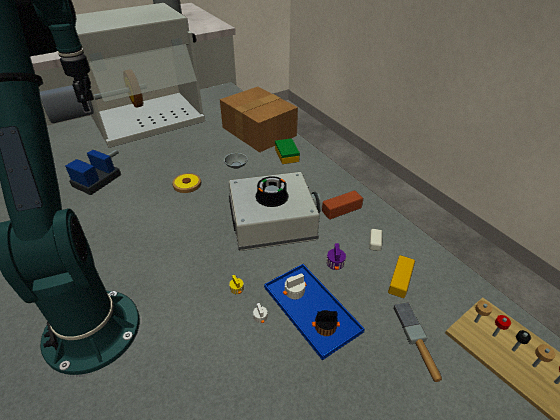

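Top view: the candidates are white in the tray (350,242), small white (356,282), purple (341,188) and yellow (318,285). The used filter, black, is at (395,240) and the port at (254,206). The white one in the blue tray fits: it is not purple or yellow, it is the larger of the two whites, and it stands in the tray. I'll confirm with an enlarged crop.

Run:
```python
from h import *
T=np.load('/tmp/top.npz');S=np.load('/tmp/side.npz')
f=T['frame'];a=f[212:302,310:420];b=f[176:236,214:294];g=S['frame']
c=g[255:345,250:350];e=g[165:225,235:315]
R=lambda x:cv2.resize(x,(400,300),interpolation=cv2.INTER_CUBIC)
cv2.imwrite('pics/crop.png',np.vstack([np.hstack([R(a),R(b)]),np.hstack([R(c),R(e)])])[:,:,::-1])
for n,D in(('top',T),('side',S)):
    P=cloud(D);F=D['frame'].astype(int);hsv=cv2.cvtColor(D['frame'],cv2.COLOR_RGB2HSV)
    org=(hsv[...,0]<18)&(hsv[...,1]>140)&(hsv[...,2]>100)
    gr=(hsv[...,0]>40)&(hsv[...,0]<85)&(hsv[...,1]>90)&(hsv[...,2]>60)
    for nm,m in(('o',org),('g',gr)):
        k,l,st,ce=cv2.connectedComponentsWithStats(m.astype(np.uint8))
        for i in range(1,k):
            if 2<st[i,4]<200: print(n,nm,st[i,4],ce[i].round(1),np.median(P[l==i],0).round(0))
P=cloud(T)
for (u,v) in((350,242),(356,282),(395,240),(254,206),(370,225),(240,206)): print(u,v,P[v,u].round(1))
```

```text
top o 75 [527.7 120.5] [ 824. -669.   73.]
top o 72 [477.3 125.4] [ 808. -526.   73.]
top o 5 [275.2 152.6] [737.  50.  40.]
top o 9 [283.7 153.4] [736.  24.  39.]
top o 10 [252.1 190.4] [612. 106. 146.]
top o 19 [254. 220.] [534. 100. 147.]
top o 4 [388.5 247.5] [ 463. -281.   21.]
top g 21 [265.3 201.9] [584.  72. 147.]
top g 20 [241.  207.8] [565. 134. 147.]
side o 3 [175. 178.] [385. 458.  18.]
side o 6 [185.2 180.2] [411. 430.  19.]
side o 5 [199.6 180.2] [459. 408.  15.]
side o 6 [282.5 180. ] [612. 104. 148.]
side o 7 [174.3 185.6] [369. 420.  16.]
side o 4 [196.5 185. ] [436. 387.  15.]
side o 3 [180. 189.] [378. 393.  15.]
side o 3 [187. 189.] [399. 380.  16.]
side o 3 [191. 188.] [413. 380.  16.]
side o 9 [260.4 189.3] [534. 100. 148.]
side o 13 [336.5 267.2] [ 620. -167.   16.]
side o 3 [305. 284.] [ 510. -171.   20.]
side o 8 [239.2 291.6] [353. -95.  12.]
side o 11 [284.8 292.2] [ 450. -166.   21.]
side o 13 [480.8 302.3] [ 811. -469.   74.]
side o 19 [488.9 308.3] [ 811. -493.   74.]
side o 7 [479. 307.] [ 793. -476.   73.]
side o 3 [483. 307.] [ 800. -481.   76.]
side 
[... 354 characters left out ...]
 [549.  347.4] [ 836. -622.   73.]
side o 15 [551.1 353.9] [ 824. -633.   72.]
side o 6 [543.  352.8] [ 811. -623.   74.]
side g 11 [263.6 180.4] [565. 133. 147.]
side g 10 [279.5 189.1] [584.  73. 147.]
side g 4 [129.  301.2] [100.  25.  13.]
side g 4 [122.2 303.8] [83. 27. 12.]
side g 3 [134.3 306. ] [107.   2.  14.]
side g 3 [134.  326.3] [ 89. -54.  13.]
side g 3 [129.3 328.7] [ 77. -56.  11.]
side g 3 [110.3 349.3] [ 25. -86.  12.]
side g 3 [109.3 354.7] [ 20. -99.  12.]
side g 3 [102.3 357. ] [  5. -94.  11.]
350 242 [ 478.1 -162.5   63.1]
356 282 [ 365.5 -181.7   41.4]
395 240 [ 484.2 -287.5   66.1]
254 206 [572.2 101.9 129. ]
370 225 [ 528.8 -232.8    0.7]
240 206 [570.2 136.8 148.3]
```

View pics/crop.png

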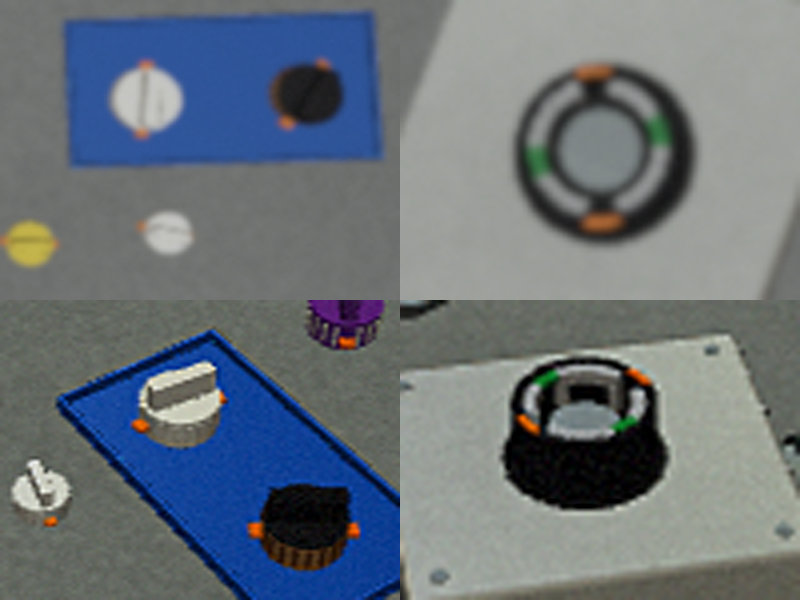

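The crop shows the clean white filter at upper left, around full-image pixel (350,242), with its bar near vertical and lugs above and below. Beside it are the used filter and the small white and yellow decoys. The port has orange gaps at top and bottom and green pockets at the sides. Next I'll measure these.

Run:
```python
from h import *
for n in('top','side'):
    D=np.load(f'/tmp/{n}.npz');P=cloud(D);hsv=cv2.cvtColor(D['frame'],cv2.COLOR_RGB2HSV)
    H,Sa,V=[hsv[...,i].astype(float) for i in range(3)]
    # port marks: saturation-weighted centroids, ray to z=147
    def mark(m,z):
        k,l,st,ce=cv2.connectedComponentsWithStats(m.astype(np.uint8));o=[]
        for i in range(1,k):
            if st[i,4]<2: continue
            v,u=np.where(l==i);w=Sa[v,u]*V[v,u];o.append(np.r_[onplane(D,(u*w).sum()/w.sum(),(v*w).sum()/w.sum(),z)[:2],st[i,4]])
        return o
    near=(np.hypot(P[...,0]-573,P[...,1]-103)<50)&(P[...,2]>135)
    for nm,m in(('orange',(H<22)&(Sa>70)),('green',(H>40)&(H<90)&(Sa>60))):
        o=mark(near&m,147);print(n,nm,np.round(o,1).tolist())
        if len(o)==2:
            d=o[0]-o[1];print('   mid',(o[0]+o[1])[:2]/2,'ang',np.arctan2(d[1],d[0])%np.pi)
    nf=(np.hypot(P[...,0]-479,P[...,1]+167)<50)
    o=mark(nf&(H<22)&(Sa>100)&(P[...,2]<35),18);print(n,'lugs',np.round(o,1).tolist())
    b=nf&(P[...,2]>52);q=P[b];c=q[:,:2].mean(0)
    r=cv2.minAreaRect(q[:,:2].astype(np.float32));w,vv=np.linalg.eigh(np.cov((q[:,:2]-c).T));print('bar',b.sum(),c,r,np.arctan2(vv[1,1],vv[0,1]),np.percentile(q[:,2],[10,50,90]))
    b=nf&(P[...,2]>30)&(P[...,2]<45)&(Sa<60);q=P[b];print('body',b.sum(),np.median(q[:,2]),cv2.minEnclosingCircle(q[:,:2].astype(np.float32)))
    b=near&(P[...,2]>143);q=P[b];print('rim',b.sum(),np.median(q[:,2]),cv2.minEnclosingCircle(q[:,:2].astype(np.float32)))
    t=(H>100)&(H<125)&(Sa>150)&nf;print('tray z',np.median(P[t][:,2]))
```

```text
top orange [[612.5, 105.3, 22.0], [534.8, 99.5, 22.0]]
   mid [573.65138964 102.3519725 ] ang 0.0744064152060269
top green [[581.8, 69.8, 22.0], [566.0, 134.3, 26.0]]
   mid [573.87331666 102.07928034] ang 1.810960549769378
top lugs [[510.2, -168.9, 2.0], [450.7, -165.2, 4.0]]
bar 81 [ 481.76262399 -167.38552275] ((481.11328125, -167.78439331054688), (12.410645484924316, 45.30465316772461), 85.29608154296875) 3.062560694110728 [60.039797   63.26057943 65.75427662]
body 177 37.56640230264634 ((481.0833435058594, -167.06240844726562), 26.62179183959961)
rim 430 146.3524141701538 ((575.2229614257812, 101.97527313232422), 43.37681579589844)
tray z 3.757969316447543
side orange [[612.0, 106.4, 10.0], [533.1, 100.9, 14.0], [539.1, 74.0, 2.0]]
side green [[564.4, 133.4, 16.0], [580.9, 71.6, 12.0], [585.6, 57.6, 2.0], [555.1, 65.1, 2.0], [530.1, 69.5, 3.0], [538.1, 67.3, 2.0]]
side lugs [[511.3, -169.9, 3.0], [451.4, -164.2, 16.0]]
bar 106 [ 477.53270862 -169.21751586] ((478.5185852050781, -167.7218780517578), (12.914726257324219, 44.6470832824707), 86.00525665283203) 3.074506312371887 [55.45072151 62.35557251 64.88143212]
body 175 37.62888014808266 ((478.8966979980469, -168.0719451904297), 26.772510528564453)
rim 262 146.76776937983726 ((572.7380981445312, 104.47047424316406), 45.44065475463867)
tray z 3.4704176410242553
```

Fresh is at (480.5, -167.5), base z about 3.6, bar yaw -0.075. The port is at (573.3, 102.6) and the gaps are at about +0.072 rad. I'll head over in an arc.

>>> {"fn": "apply_moves", "kwargs": {
  "deltas": [
    [-1.51,-0.67,0,0,0,0,0],
    [-3.02,-1.33,0,0,0,0,0],
    [-4.53,-2.0,0,0,0,0,0],
    [-6.04,-2.66,0,0,0,0,0],
    [-7.55,-3.33,0,0,0,0,0]
  ]
}}

```text
clock: 0.6
eef_pos: [401.5, 529.0, 230.9]
ee_rot: [[-0.956, 0.294, -0.0], [0.294, 0.956, -0.001], [0.0, -0.001, -1.0]]
contact_force: [0.1, -0.0, -0.2]
opening: 85.5
gripper_force: 0.0
```

>>> {"fn": "apply_moves", "kwargs": {
  "deltas": [
    [-1.2,-1.17,0,0,0,0,0],
    [-2.4,-2.33,0,0,0,0,0],
    [-3.6,-3.5,0,0,0,0,0],
    [-4.8,-4.66,0,0,0,0,0],
    [-5.98,-5.83,0,0,0,0,0]
  ]
}}

```text
clock: 1.1
eef_pos: [520.7, 309.2, 231.0]
ee_rot: [[-0.956, 0.294, -0.0], [0.294, 0.956, -0.0], [0.0, -0.0, -1.0]]
contact_force: [1.1, 0.2, 0.7]
opening: 85.5
gripper_force: 0.0
```

>>> {"fn": "apply_moves", "kwargs": {
  "deltas": [
    [-0.73,-1.45,0,0,0,0,0],
    [-1.46,-2.9,0,0,0,0,0],
    [-2.19,-4.35,0,0,0,0,0],
    [-2.92,-5.8,0,0,0,0,0],
    [-3.63,-7.25,0,0,0,0,0]
  ]
}}

```text
clock: 1.6
eef_pos: [560.1, 69.3, 231.1]
ee_rot: [[-0.956, 0.294, -0.0], [0.294, 0.956, -0.0], [0.0, -0.0, -1.0]]
contact_force: [1.4, 0.2, 0.1]
opening: 85.2
gripper_force: 0.0
```

>>> {"fn": "apply_moves", "kwargs": {
  "deltas": [
    [0.04,-1.66,0,0,0,-2.56,0],
    [0.09,-3.32,0,0,0,-5.12,0],
    [0.13,-4.98,0,0,0,-7.68,0],
    [0.18,-6.64,0,0,0,-10.24,0],
    [0.22,-8.3,0,0,0,-12.8,0]
  ]
}}

```text
clock: 2.1
eef_pos: [479.5, -166.4, 231.2]
ee_rot: [[-0.997, 0.073, -0.0], [0.073, 0.997, 0.0], [0.0, 0.0, -1.0]]
contact_force: [2.0, -1.1, 0.2]
opening: 85.5
gripper_force: 0.0
```

Run:
```python
from h import *
d=grab('top')
cv2.imwrite('pics/over.png',cv2.resize(d['frame'][150:300,280:480],None,fx=3,fy=3)[:,:,::-1])
s=robot.observe();print(s['eef_pos'],s['ee_rot'].round(4).tolist(),s['joint_positions'])
```

```text
[ 475.15509023 -176.80889622  231.35291333] [[-0.9963, 0.0856, -0.0028], [0.0857, 0.9963, -0.006], [0.0023, -0.0063, -1.0]] [ 0.17141869  0.32047137  0.11503117  2.09739643 -0.04450158  0.72723324
  1.79896258]
```

>>> {"fn": "apply_moves", "kwargs": {
  "deltas": [
    [0,0,0,0,0,0,0],
    [0,0,0,0,0,0,0],
    [0,0,0,0,0,0,0]
  ]
}}

```text
clock: 2.45
eef_pos: [481.3, -162.9, 231.2]
ee_rot: [[-0.997, 0.072, 0.0], [0.072, 0.997, 0.001], [0.0, 0.001, -1.0]]
contact_force: [0.0, -0.0, 0.4]
opening: 85.3
gripper_force: 0.0
```

>>> {"fn": "apply_moves", "kwargs": {
  "deltas": [
    [0.02,-0.16,1.2,0,0,0,0],
    [0.02,-0.16,2.5,0,0,0,0],
    [0.02,-0.16,3.8,0,0,0,0],
    [0.02,-0.16,4.8,0,0,0,0],
    [0.02,-0.16,5.2,0,0,0,0]
  ]
}}

```text
clock: 2.95
eef_pos: [478.9, -166.8, 72.7]
ee_rot: [[-0.997, 0.072, -0.004], [0.072, 0.997, 0.002], [0.004, 0.002, -1.0]]
contact_force: [-0.8, -0.3, 0.4]
opening: 85.5
gripper_force: 0.0
```

>>> {"fn": "apply_moves", "kwargs": {
  "deltas": [
    [0,0,0,0,0,0,0],
    [0,0,0,0,0,0,0]
  ]
}}

```text
clock: 3.15
eef_pos: [480.8, -168.9, 76.0]
ee_rot: [[-0.997, 0.074, 0.001], [0.074, 0.997, -0.0], [-0.001, -0.0, -1.0]]
contact_force: [0.1, 0.2, 0.7]
opening: 85.4
gripper_force: 0.0
```

Run:
```python
from h import *
s=robot.observe();print(s['eef_pos'],s['ee_rot'].round(4).tolist(),s['contact_force'])
d=grab('side')
cv2.imwrite('pics/over.png',cv2.resize(d['frame'][200:350,200:400],None,fx=3,fy=3,interpolation=cv2.INTER_CUBIC)[:,:,::-1])
```

```text
[ 480.75012883 -168.87901057   76.03801041] [[-0.9973, 0.0739, 0.0014], [0.0739, 0.9973, -0.0001], [-0.0014, -0.0, -1.0]] [0.12438524 0.2161559  0.66274558]
```

View pics/over.png

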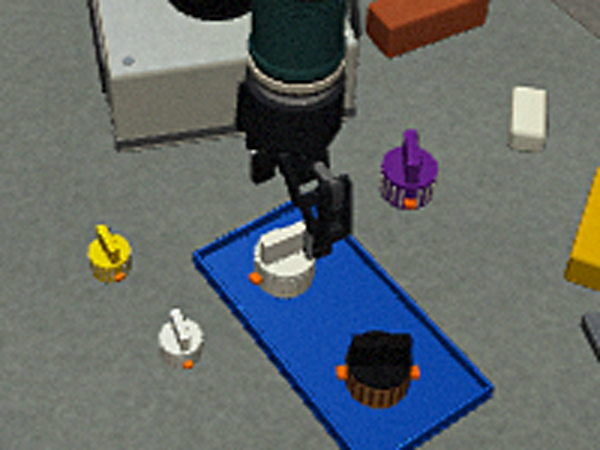

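The open fingers straddle the white bar at crop pixel (285,240), and the neighbours are clear. I'll descend and close.

>>> {"fn": "apply_moves", "kwargs": {
  "deltas": [
    [0,0.03,0.5,0,0,0,0],
    [0,0.03,0.9,0,0,0,0],
    [0,0.03,1.17,0,0,0,0],
    [0,0.03,1.17,0,0,0,0],
    [0,0.03,1.17,0,0,0,0]
  ]
}}

```text
clock: 3.7
eef_pos: [479.8, -168.6, 40.4]
ee_rot: [[-0.997, 0.075, 0.0], [0.075, 0.997, -0.0], [-0.0, -0.0, -1.0]]
contact_force: [0.6, 0.6, 0.6]
opening: 85.2
gripper_force: 0.0
```

>>> {"fn": "apply_moves", "kwargs": {
  "deltas": [
    [0,0,0,0,0,0,0.5],
    [0,0,0,0,0,0,0.7],
    [0,0,0,0,0,0,0.85],
    [0,0,0,0,0,0,1],
    [0,0,0,0,0,0,1]
  ]
}}

```text
clock: 4.2
eef_pos: [479.8, -168.2, 40.4]
ee_rot: [[-0.997, 0.075, 0.0], [0.075, 0.997, 0.0], [-0.0, 0.0, -1.0]]
contact_force: [-0.7, 2.6, 1.9]
opening: 12.4
gripper_force: 7.1
```

>>> {"fn": "apply_moves", "kwargs": {
  "deltas": [
    [0,0,0,0,0,0,1],
    [0,0,0,0,0,0,1],
    [0,0,0,0,0,0,1],
    [0,0,0,0,0,0,1],
    [0,0,0,0,0,0,1]
  ]
}}

```text
clock: 4.7
eef_pos: [479.7, -168.5, 40.1]
ee_rot: [[-0.997, 0.075, -0.0], [0.075, 0.997, 0.0], [0.0, 0.0, -1.0]]
contact_force: [-0.7, -0.5, -2.3]
opening: 10.7
gripper_force: 62.5
```

>>> {"fn": "apply_moves", "kwargs": {
  "deltas": [
    [0,0,-0.5,0,0,0,1],
    [0,0,-1.7,0,0,0,1],
    [0,0,-3.0,0,0,0,1],
    [0,0,-4.3,0,0,0,1],
    [0,0,-5.6,0,0,0,1]
  ]
}}

```text
clock: 5.2
eef_pos: [479.0, -168.4, 209.6]
ee_rot: [[-0.997, 0.075, -0.001], [0.075, 0.997, 0.0], [0.001, 0.0, -1.0]]
contact_force: [1.0, -0.4, -2.5]
opening: 10.6
gripper_force: 62.5
```

>>> {"fn": "apply_moves", "kwargs": {
  "deltas": [
    [0,0,-0.7,0,0,0,1],
    [0,0,-1.0,0,0,0,1],
    [0,0,-1.0,0,0,0,1],
    [0,0,-1.0,0,0,0,1]
  ]
}}

```text
clock: 5.6
eef_pos: [478.7, -168.2, 237.0]
ee_rot: [[-0.997, 0.075, -0.002], [0.075, 0.997, 0.001], [0.003, 0.0, -1.0]]
contact_force: [-0.2, -1.0, -3.2]
opening: 10.9
gripper_force: 62.7
```

Run:
```python
from h import *
s=robot.observe();print(s['eef_pos'],s['ee_rot'].round(4).tolist(),s['contact_force'])
t=s['eef_pos']
for n in('side',):
    D=grab(n);P=cloud(D);hsv=cv2.cvtColor(D['frame'],cv2.COLOR_RGB2HSV);H,Sa,V=[hsv[...,i].astype(float) for i in range(3)]
    m=(np.hypot(P[...,0]-t[0],P[...,1]-t[1])<50)&(P[...,2]>t[2]-60)&(P[...,2]<t[2]+5)&(V>40)
    w=P[m&(Sa<60)];print(n,m.sum(),np.percentile(w,[2,50,98],axis=0).round(1).tolist())
    o=m&(H<22)&(Sa>100);k,l,st,ce=cv2.connectedComponentsWithStats(o.astype(np.uint8))
    for i in range(1,k): print(st[i,4],ce[i],P[l==i].mean(0).round(1), onplane(D,*ce[i],t[2]-37+14.5).round(1))
cv2.imwrite('pics/held.png',cv2.resize(D['frame'][130:330,180:400],None,fx=3,fy=3,interpolation=cv2.INTER_CUBIC)[:,:,::-1])
```

```text
[ 478.65511383 -168.15011928  236.95805052] [[-0.9972, 0.0752, -0.0025], [0.0752, 0.9972, 0.0007], [0.0025, 0.0005, -1.0]] [-0.22540176 -1.04984195 -3.24950463]
side 370 [[452.4, -195.7, 204.0], [466.4, -185.8, 229.9], [497.8, -157.6, 240.4]]
6 [309.5 232. ] [ 506.4 -178.1  219.9] [ 509.9 -173.7  214.5]
21 [285.9047619  239.76190476] [ 448.9 -167.7  216.2] [ 449.8 -166.3  214.5]
```

View pics/held.png

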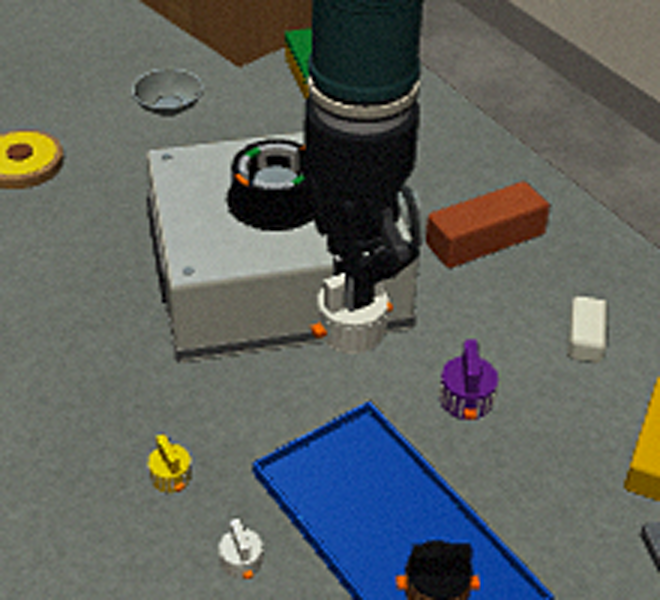

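Held upright, with the lugs at crop pixels (318,330) and (390,306). Carrying it to the port.

>>> {"fn": "apply_moves", "kwargs": {
  "deltas": [
    [-0.2,0.8,0,0,0,0,1],
    [-0.57,2.2,0,0,0,0,1],
    [-0.95,3.6,0,0,0,0,1],
    [-1.33,5.0,0,0,0,0,1],
    [-1.7,6.4,0,0,0,0,1]
  ]
}}

```text
clock: 6.15
eef_pos: [544.4, 20.6, 236.3]
ee_rot: [[-0.997, 0.076, -0.004], [0.076, 0.997, -0.001], [0.003, -0.001, -1.0]]
contact_force: [0.5, 0.4, -3.2]
opening: 11.0
gripper_force: 62.6
```

>>> {"fn": "apply_moves", "kwargs": {
  "deltas": [
    [-0.3,1.2,0,0,0,-2.8,1],
    [-0.6,2.3,0,0,0,-5.6,1],
    [-0.76,2.8,0,0,0,-8.4,1],
    [-0.76,2.8,0,0,0,-8.4,1],
    [-0.76,2.8,0,0,0,-8.4,1]
  ]
}}

```text
clock: 6.65
eef_pos: [573.1, 99.4, 236.9]
ee_rot: [[-0.998, -0.07, -0.003], [-0.07, 0.998, -0.002], [0.003, -0.002, -1.0]]
contact_force: [-0.0, -0.8, -2.7]
opening: 11.0
gripper_force: 62.6
```

>>> {"fn": "apply_moves", "kwargs": {
  "deltas": [
    [0,0,0,0,0,0,1],
    [0,0,0,0,0,0,1]
  ]
}}

```text
clock: 6.85
eef_pos: [573.6, 98.8, 238.0]
ee_rot: [[-0.998, -0.068, -0.001], [-0.068, 0.998, -0.001], [0.001, -0.001, -1.0]]
contact_force: [0.9, -1.0, -2.1]
opening: 10.7
gripper_force: 62.6
```

Run:
```python
from h import *
s=robot.observe();print(s['eef_pos'],s['ee_rot'].round(4).tolist(),s['contact_force'],s['joint_positions'])
```

```text
[573.62633277  98.76075394 237.99893942] [[-0.9977, -0.0678, -0.0008], [-0.0678, 0.9977, -0.0012], [0.0009, -0.0011, -1.0]] [ 0.86556156 -0.96658438 -2.0872925 ] [-0.25986823  0.40392059  0.0147557   1.9311322  -0.00670667  0.80769317
  1.3969477 ]
```

>>> {"fn": "apply_moves", "kwargs": {
  "deltas": [
    [0.01,0.1,0.5,0,0,0,1],
    [0.01,0.1,1.1,0,0,0,1],
    [0.01,0.1,1.5,0,0,0,1],
    [0.01,0.1,1.6,0,0,0,1],
    [0.01,0.1,1.6,0,0,0,1]
  ]
}}

```text
clock: 7.35
eef_pos: [573.4, 103.5, 189.9]
ee_rot: [[-0.998, -0.07, -0.001], [-0.07, 0.998, -0.0], [0.001, -0.0, -1.0]]
contact_force: [-1.0, 0.5, -2.0]
opening: 10.7
gripper_force: 62.7
```

>>> {"fn": "apply_moves", "kwargs": {
  "deltas": [
    [0,0,0,0,0,0,1],
    [0,0,0,0,0,0,1]
  ]
}}

```text
clock: 7.55
eef_pos: [574.3, 104.2, 191.1]
ee_rot: [[-0.997, -0.071, 0.002], [-0.071, 0.997, 0.0], [-0.002, 0.0, -1.0]]
contact_force: [0.5, -0.2, -2.0]
opening: 10.9
gripper_force: 62.7
```

Run:
```python
from h import *
s=robot.observe();print(s['eef_pos'],s['ee_rot'].round(4).tolist(),s['contact_force'])
a=grab('top');b=grab('side')
A=cv2.resize(a['frame'][176:236,214:294],(400,300),interpolation=cv2.INTER_CUBIC);B=cv2.resize(b['frame'][150:225,225:325],(400,300),interpolation=cv2.INTER_CUBIC)
cv2.imwrite('pics/above.png',np.hstack([A,B])[:,:,::-1])
```

```text
[574.3057544  104.18531109 191.05026924] [[-0.9975, -0.071, 0.0017], [-0.071, 0.9975, 0.0004], [-0.0017, 0.0003, -1.0]] [ 0.5452526  -0.22292945 -2.01354679]
```

View pics/above.png

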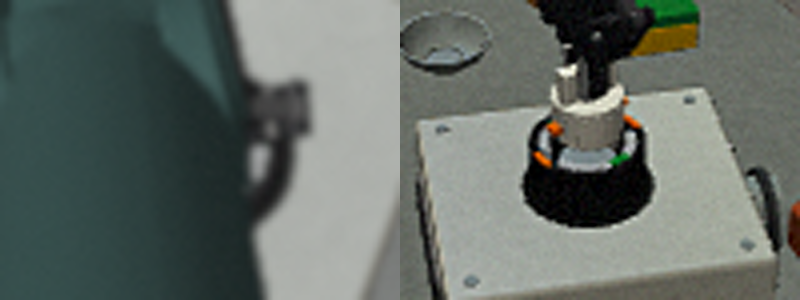

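The side crop shows the filter hanging just above the mouth, with its lugs over the orange marks at (555,128) and (625,100). I'll track the commanded pose to average out sway.

```bash
cat > cmd.py <<'E'
import numpy as np
from scipy.spatial.transform import Rotation as R
L=[(-7.55,-3.33,0,0),(-5.98,-5.83,0,0),(-3.63,-7.25,0,0),(.22,-8.3,0,-12.8),(.02,-.16,5.2,0),(0,.03,1.17,0),(0,0,-5.6,0),(0,0,-1,0),(-1.7,6.4,0,0),(-.76,2.8,0,-8.4),(.01,.1,1.6,0)]
def cmd(extra=[]):
    p=np.array([213.416,692.88,231.302]);x=np.array([-.955712,.294304,0]);M=np.c_[x,[x[1],-x[0],0],[0,0,-1]]
    for a in L+list(extra):
        p=p+M@(np.array(a[:3])*30);M=M@R.from_rotvec([0,0,np.radians(a[3])]).as_matrix()
    return p,M
if __name__=='__main__':
    p,M=cmd();print(p.round(1),np.arctan2(M[1,1],M[0,1])-np.pi/2)
E
python3 cmd.py
```

```text
[573.9 103.6 190.2] 0.07128265924690358
```

>>> {"fn": "apply_moves", "kwargs": {
  "deltas": [
    [0,0,0,0,0,0,1],
    [0,0,0,0,0,0,1],
    [0,0,0,0,0,0,1]
  ]
}}

```text
clock: 7.95
eef_pos: [573.6, 104.2, 190.3]
ee_rot: [[-0.997, -0.071, 0.0], [-0.071, 0.997, 0.0], [-0.0, 0.0, -1.0]]
contact_force: [0.5, -0.6, -2.8]
opening: 10.6
gripper_force: 62.7
```

>>> {"fn": "apply_moves", "kwargs": {
  "deltas": [
    [0,0,0,0,0,0,1],
    [0,0,0,0,0,0,1]
  ]
}}

```text
clock: 8.15
eef_pos: [573.6, 104.1, 190.2]
ee_rot: [[-0.997, -0.071, -0.0], [-0.071, 0.997, -0.0], [0.0, -0.0, -1.0]]
contact_force: [0.9, -0.6, -2.4]
opening: 10.7
gripper_force: 62.7
```

>>> {"fn": "apply_moves", "kwargs": {
  "deltas": [
    [0.01,-0.05,0,0,0,0,1],
    [0.01,-0.05,0.1,0,0,0,1],
    [0.01,-0.05,0.2,0,0,0,1],
    [0.01,-0.05,0.3,0,0,0,1],
    [0.01,-0.05,0.4,0,0,0,1]
  ]
}}

```text
clock: 8.65
eef_pos: [573.3, 102.6, 177.8]
ee_rot: [[-0.997, -0.071, -0.0], [-0.071, 0.997, -0.0], [0.0, -0.0, -1.0]]
contact_force: [0.5, 0.6, -2.6]
opening: 10.9
gripper_force: 62.7
```

>>> {"fn": "apply_moves", "kwargs": {
  "deltas": [
    [0,0,0,0,0,0,1],
    [0,0,0,0,0,0,1]
  ]
}}

```text
clock: 8.85
eef_pos: [573.4, 102.6, 178.1]
ee_rot: [[-0.997, -0.071, -0.0], [-0.071, 0.997, -0.0], [0.0, -0.0, -1.0]]
contact_force: [0.6, -0.1, -2.5]
opening: 11.0
gripper_force: 62.7
```

>>> {"fn": "apply_moves", "kwargs": {
  "deltas": [
    [0,0,0.06,0,0,0,1],
    [0,0,0.12,0,0,0,1],
    [0,0,0.18,0,0,0,1],
    [0,0,0.24,0,0,0,1],
    [0,0,0.26,0,0,0,1]
  ]
}}

```text
clock: 9.35
eef_pos: [573.2, 102.5, 170.1]
ee_rot: [[-0.997, -0.071, -0.0], [-0.071, 0.997, -0.0], [0.0, -0.0, -1.0]]
contact_force: [-0.5, -1.3, -2.3]
opening: 10.8
gripper_force: 62.7
```

>>> {"fn": "apply_moves", "kwargs": {
  "deltas": [
    [0,0,0.03,0,0,0,1],
    [0,0,0.06,0,0,0,1],
    [0,0,0.09,0,0,0,1],
    [0,0,0.1,0,0,0,1]
  ]
}}

```text
clock: 9.75
eef_pos: [573.4, 102.6, 167.4]
ee_rot: [[-0.997, -0.071, -0.0], [-0.071, 0.997, -0.0], [0.0, -0.0, -1.0]]
contact_force: [-0.4, 0.8, -2.1]
opening: 11.0
gripper_force: 62.7
```

>>> {"fn": "apply_moves", "kwargs": {
  "deltas": [
    [0,0,0.04,0,0,0,1],
    [0,0,0.08,0,0,0,1],
    [0,0,0.12,0,0,0,1],
    [0,0,0.12,0,0,0,1]
  ]
}}

```text
clock: 10.15
eef_pos: [573.6, 102.7, 164.2]
ee_rot: [[-0.997, -0.071, 0.0], [-0.071, 0.997, 0.0], [-0.0, 0.0, -1.0]]
contact_force: [-0.5, -0.6, 1.5]
opening: 10.5
gripper_force: 63.4
```

>>> {"fn": "apply_moves", "kwargs": {
  "deltas": [
    [0,0,0.05,0,0,0,1],
    [0,0,0.1,0,0,0,1],
    [0,0,0.15,0,0,0,1],
    [0,0,0.2,0,0,0,1],
    [0,0,0.23,0,0,0,1]
  ]
}}

```text
clock: 10.65
eef_pos: [573.6, 102.7, 157.1]
ee_rot: [[-0.997, -0.071, 0.0], [-0.071, 0.997, 0.0], [-0.0, 0.0, -1.0]]
contact_force: [-2.0, -0.6, 5.9]
opening: 11.0
gripper_force: 63.9
```

>>> {"fn": "apply_moves", "kwargs": {
  "deltas": [
    [0,0,0,0,0,0,1],
    [0,0,0,0,0,0,1]
  ]
}}

```text
clock: 10.85
eef_pos: [573.6, 102.7, 157.2]
ee_rot: [[-0.997, -0.071, 0.0], [-0.071, 0.997, 0.0], [-0.0, 0.0, -1.0]]
contact_force: [-0.8, 0.4, 6.0]
opening: 11.1
gripper_force: 63.9
```

>>> {"fn": "apply_moves", "kwargs": {
  "deltas": [
    [0,0,0.02,0,0,0,1],
    [0,0,0.04,0,0,0,1],
    [0,0,0.05,0,0,0,1],
    [0,0,0.05,0,0,0,1]
  ]
}}

```text
clock: 11.25
eef_pos: [573.6, 102.7, 155.8]
ee_rot: [[-0.997, -0.071, 0.0], [-0.071, 0.997, 0.0], [-0.0, 0.0, -1.0]]
contact_force: [-2.1, 0.0, 6.0]
opening: 10.6
gripper_force: 64.0
```

>>> {"fn": "apply_moves", "kwargs": {
  "deltas": [
    [0,0,0.02,0,0,0,1],
    [0,0,0.03,0,0,0,1],
    [0,0,0.03,0,0,0,1]
  ]
}}

```text
clock: 11.55
eef_pos: [573.6, 102.7, 155.0]
ee_rot: [[-0.997, -0.071, 0.0], [-0.071, 0.997, 0.0], [-0.0, 0.0, -1.0]]
contact_force: [-1.9, -0.6, 7.4]
opening: 10.7
gripper_force: 64.0
```

>>> {"fn": "apply_moves", "kwargs": {
  "deltas": [
    [0,0,0,0,0,3,1],
    [0,0,0,0,0,6,1],
    [0,0,0,0,0,9,1],
    [0,0,0,0,0,12,1],
    [0,0,0,0,0,15,1]
  ]
}}

```text
clock: 12.05
eef_pos: [575.1, 102.4, 155.4]
ee_rot: [[-0.982, 0.191, 0.003], [0.191, 0.982, 0.0], [-0.003, 0.001, -1.0]]
contact_force: [-0.3, -1.0, 6.5]
opening: 10.8
gripper_force: 64.0
```

```bash
python3 -c "
from h import *
s=robot.observe();print(s['eef_pos'],s['ee_rot'].round(3).tolist(),s['contact_force'],s['torque'],s['joint_positions'])"
```

```text
[575.10773019 102.36932559 155.41919176] [[-0.982, 0.191, 0.003], [0.191, 0.982, 0.0], [-0.003, 0.001, -1.0]] [-0.33101074 -1.00842523  6.54767378] [-0.29459209  0.16668974  0.1162122 ] [-0.31435407  0.51399254  0.08280559  1.99692309 -0.0677257   0.62983286
  1.19065477]
```

>>> {"fn": "apply_moves", "kwargs": {
  "deltas": [
    [0,0,0,0,0,5,1],
    [0,0,0,0,0,10,1],
    [0,0,0,0,0,15,1],
    [0,0,0,0,0,20,1],
    [0,0,0,0,0,25,1]
  ]
}}

```text
clock: 12.55
eef_pos: [575.3, 102.5, 155.4]
ee_rot: [[-0.808, 0.589, 0.004], [0.589, 0.808, 0.0], [-0.003, 0.002, -1.0]]
contact_force: [-0.0, -0.4, 7.2]
opening: 10.9
gripper_force: 64.0
```

>>> {"fn": "apply_moves", "kwargs": {
  "deltas": [
    [0,0,0,0,0,5,1],
    [0,0,0,0,0,10,1],
    [0,0,0,0,0,15,1],
    [0,0,0,0,0,20,1],
    [0,0,0,0,0,25,1]
  ]
}}

```text
clock: 13.05
eef_pos: [575.1, 102.5, 155.4]
ee_rot: [[-0.483, 0.875, 0.003], [0.875, 0.483, -0.0], [-0.002, 0.003, -1.0]]
contact_force: [0.0, -0.4, 6.8]
opening: 10.7
gripper_force: 63.9
```

```bash
python3 -c "
from h import *
s=robot.observe();print(s['eef_pos'],s['ee_rot'].round(3).tolist(),s['contact_force'],s['torque'],s['joint_positions'])"
```

```text
[575.12483239 102.46985233 155.41078016] [[-0.483, 0.875, 0.003], [0.875, 0.483, -0.0], [-0.002, 0.003, -1.0]] [ 0.04153936 -0.40867044  6.76968277] [-0.15929908  0.19279349  0.08314419] [-0.49207493  0.5343872   0.33104558  2.00470551 -0.27883295  0.64197291
  0.52494053]
```

>>> {"fn": "apply_moves", "kwargs": {
  "deltas": [
    [0,0,0,0,0,4,1],
    [0,0,0,0,0,8,1],
    [0,0,0,0,0,11,1],
    [0,0,0,0,0,14,1],
    [0,0,0,0,0,14,1]
  ]
}}

```text
clock: 13.55
eef_pos: [575.0, 102.4, 155.4]
ee_rot: [[-0.259, 0.966, 0.003], [0.966, 0.259, -0.0], [-0.001, 0.003, -1.0]]
contact_force: [-0.5, -0.3, 6.5]
opening: 10.8
gripper_force: 64.0
```

```bash
cat > st.py <<'E'
from h import *
s=robot.observe();R=s['ee_rot'];print(s['eef_pos'].round(2),'yaw deg',np.degrees(np.arctan2(R[1,1],R[0,1]))-90,s['contact_force'].round(2),s['torque'].round(3),s['joint_positions'][6],s['gripper_force'])
E
python3 st.py
```

```text
[575.05 102.4  155.37] yaw deg -74.96353131386377 [-0.54 -0.32  6.45] [-0.054  0.231 -0.009] 0.34202269674028196 64.01617169380188
```

>>> {"fn": "apply_moves", "kwargs": {
  "deltas": [
    [0,0,0,0,0,1,1],
    [0,0,0,0,0,2,1],
    [0,0,0,0,0,3,1],
    [0,0,0,0,0,3,1]
  ]
}}

```text
clock: 13.95
eef_pos: [575.0, 102.4, 155.4]
ee_rot: [[-0.209, 0.978, 0.003], [0.978, 0.209, -0.0], [-0.001, 0.003, -1.0]]
contact_force: [-1.3, -1.2, 7.0]
opening: 10.7
gripper_force: 64.0
```

```bash
python3 st.py
```

```text
[574.98 102.4  155.36] yaw deg -77.91830289464912 [-1.28 -1.21  6.98] [-0.079  0.201  0.067] 0.30305904819182766 63.95368695259094
```

>>> {"fn": "apply_moves", "kwargs": {
  "deltas": [
    [0,0,0,0,0,0.7,1],
    [0,0,0,0,0,1.4,1],
    [0,0,0,0,0,2,1],
    [0,0,0,0,0,2,1]
  ]
}}

```text
clock: 14.35
eef_pos: [574.8, 102.4, 155.3]
ee_rot: [[-0.176, 0.984, 0.003], [0.984, 0.176, -0.0], [-0.001, 0.003, -1.0]]
contact_force: [-0.2, 0.7, 7.5]
opening: 10.5
gripper_force: 64.1
```

```bash
python3 st.py
```

```text
[574.77 102.35 155.33] yaw deg -79.87906563129604 [-0.18  0.69  7.47] [-0.055  0.277  0.158] 0.2771590392784786 64.05797123908997
```

>>> {"fn": "apply_moves", "kwargs": {
  "deltas": [
    [0,0,0,0,0,0.7,1],
    [0,0,0,0,0,1.4,1],
    [0,0,0,0,0,1.4,1]
  ]
}}

```text
clock: 14.65
eef_pos: [574.5, 102.4, 155.3]
ee_rot: [[-0.153, 0.988, 0.002], [0.988, 0.153, -0.001], [-0.001, 0.002, -1.0]]
contact_force: [-1.5, -1.0, 7.7]
opening: 10.9
gripper_force: 64.2
```

```bash
python3 st.py
```

```text
[574.51 102.37 155.32] yaw deg -81.17499233407437 [-1.54 -1.05  7.69] [-0.083  0.412  0.412] 0.2596263914609257 64.22547698020935
```

The stop is felt (torque 0.41 N m). I'll back off 4.5° to the pocket centre and let it rise.

>>> {"fn": "apply_moves", "kwargs": {
  "deltas": [
    [0,0,0,0,0,-2,1],
    [0,0,0,0,0,-4.5,1],
    [0,0,0,0,0,-4.5,1]
  ]
}}

```text
clock: 14.95
eef_pos: [574.7, 102.7, 155.3]
ee_rot: [[-0.229, 0.973, 0.003], [0.974, 0.229, 0.001], [-0.0, 0.003, -1.0]]
contact_force: [-0.4, 0.3, 7.0]
opening: 10.9
gripper_force: 64.0
```

>>> {"fn": "apply_moves", "kwargs": {
  "deltas": [
    [0,0,-0.04,0,0,0,1],
    [0,0,-0.08,0,0,0,1],
    [0,0,-0.12,0,0,0,1],
    [0,0,-0.12,0,0,0,1]
  ]
}}

```text
clock: 15.35
eef_pos: [574.7, 102.7, 158.8]
ee_rot: [[-0.228, 0.974, 0.003], [0.974, 0.228, 0.0], [-0.0, 0.003, -1.0]]
contact_force: [-0.1, 0.4, 5.0]
opening: 10.8
gripper_force: 63.8
```

```bash
python3 st.py
```

```text
[574.7  102.68 158.78] yaw deg -76.80777057947387 [-0.07  0.37  5.04] [0.018 0.155 0.028] 0.31470442232814966 63.7646484375
```

>>> {"fn": "apply_moves", "kwargs": {
  "deltas": [
    [0,0,-0.03,0,0,0,1],
    [0,0,-0.06,0,0,0,1],
    [0,0,-0.06,0,0,0,1]
  ]
}}

```text
clock: 15.65
eef_pos: [574.6, 102.7, 160.3]
ee_rot: [[-0.228, 0.974, 0.003], [0.974, 0.228, 0.0], [-0.0, 0.002, -1.0]]
contact_force: [1.2, 0.2, 3.5]
opening: 10.8
gripper_force: 63.6
```

```bash
python3 st.py
```

```text
[574.6  102.68 160.34] yaw deg -76.81697585196622 [1.17 0.23 3.49] [ 0.04  -0.222  0.053] 0.3131712607823216 63.59906315803528
```

>>> {"fn": "apply_moves", "kwargs": {
  "deltas": [
    [0,0,-0.02,0,0,0,1],
    [0,0,-0.04,0,0,0,1],
    [0,0,-0.04,0,0,0,1]
  ]
}}

```text
clock: 15.95
eef_pos: [574.5, 102.6, 160.9]
ee_rot: [[-0.228, 0.974, 0.002], [0.974, 0.228, -0.0], [-0.001, 0.002, -1.0]]
contact_force: [4.1, 1.3, -1.5]
opening: 10.9
gripper_force: 62.7
```

```bash
python3 st.py
```

```text
[574.52 102.62 160.91] yaw deg -76.8171887209156 [ 4.09  1.28 -1.53] [ 0.178 -0.971  0.04 ] 0.3122351839027561 62.72961974143982
```

Resistance on lifting at TCP 160.9 means the filter is seated in the pockets. Releasing.

>>> {"fn": "apply_moves", "kwargs": {
  "deltas": [
    [0,0,0,0,0,0,0.9],
    [0,0,0,0,0,0,0.7],
    [0,0,0,0,0,0,0.5],
    [0,0,0,0,0,0,0.4],
    [0,0,0,0,0,0,0.4]
  ]
}}

```text
clock: 16.45
eef_pos: [572.4, 102.5, 160.8]
ee_rot: [[-0.228, 0.974, -0.002], [0.974, 0.228, -0.0], [0.0, -0.002, -1.0]]
contact_force: [-0.5, 0.8, 0.1]
opening: 51.1
gripper_force: 0.0
```

```bash
python3 st.py
```

```text
[572.41 102.49 160.84] yaw deg -76.81952236079023 [-0.55  0.76  0.13] [-0.007 -0.02  -0.019] 0.312175382769376 0.0
```

Rise straight up, then move aside toward the start side (−x/+y) to get a clear view.

>>> {"fn": "apply_moves", "kwargs": {
  "deltas": [
    [0,0,-0.5,0,0,0,0.4],
    [0,0,-1.3,0,0,0,0.4],
    [0,0,-2.2,0,0,0,0.4],
    [0,0,-3.0,0,0,0,0.4],
    [0,0,-3.0,0,0,0,0.4]
  ]
}}

```text
clock: 16.95
eef_pos: [576.0, 102.5, 255.6]
ee_rot: [[-0.228, 0.974, 0.008], [0.974, 0.228, 0.002], [0.0, 0.008, -1.0]]
contact_force: [0.7, -0.8, -0.1]
opening: 50.9
gripper_force: 0.0
```

>>> {"fn": "apply_moves", "kwargs": {
  "deltas": [
    [1.4,0.2,0,0,0,0,0.4],
    [2.8,0.4,0,0,0,0,0.4],
    [4.2,0.6,0,0,0,0,0.4],
    [5.6,0.8,0,0,0,0,0.4],
    [6.8,1.0,0,0,0,0,0.4]
  ]
}}

```text
clock: 17.45
eef_pos: [554.8, 310.6, 250.9]
ee_rot: [[-0.23, 0.973, -0.001], [0.973, 0.23, 0.0], [0.0, -0.001, -1.0]]
contact_force: [1.6, -0.8, -0.5]
opening: 51.3
gripper_force: 0.0
```

>>> {"fn": "apply_moves", "kwargs": {
  "deltas": [
    [0,0,0,0,0,0,0.4],
    [0,0,0,0,0,0,0.4],
    [0,0,0,0,0,0,0.4]
  ]
}}

```text
clock: 17.75
eef_pos: [556.2, 306.1, 251.0]
ee_rot: [[-0.226, 0.974, -0.0], [0.974, 0.226, -0.001], [-0.001, -0.001, -1.0]]
contact_force: [0.3, -0.5, 0.2]
opening: 51.4
gripper_force: 0.0
```

```bash
python3 st.py
python3 - <<'E'
from h import *
a=grab('top');b=grab('side')
for n,D in(('top',a),('side',b)):
    P=cloud(D);q=P[(np.hypot(P[...,0]-573,P[...,1]-102.5)<50)];
    t=q[(q[:,2]>172)&(q[:,2]<195)];c=t[:,:2].mean(0) if len(t) else 0
    print(n,len(t),c,np.median(t[:,2]), cv2.minAreaRect(t[:,:2].astype(np.float32)))
    m=q[(q[:,2]>153)&(q[:,2]<166)];print(len(m),np.median(m[:,2]),cv2.minEnclosingCircle(m[:,:2].astype(np.float32)))
    r=q[(q[:,2]>140)&(q[:,2]<151)];print(len(r),np.median(r[:,2]))
A=cv2.resize(a['frame'][176:236,214:294],(400,300),interpolation=cv2.INTER_CUBIC);B=cv2.resize(b['frame'][150:225,225:325],(400,300),interpolation=cv2.INTER_CUBIC)
cv2.imwrite('pics/done.png',np.hstack([A,B])[:,:,::-1])
E
```

```text
[556.18 306.07 251.04] yaw deg -76.93780163025556 [ 0.34 -0.5   0.21] [-0.037 -0.008  0.014] -0.08299312555854897 0.0
top 97 [575.13823391  99.53685641] 184.1047854419353 ((575.6734008789062, 99.89530944824219), (12.726760864257812, 45.94324493408203), 13.833720207214355)
219 158.76211262711956 ((575.1526489257812, 99.3962631225586), 26.551612854003906)
465 146.24090956761654
side 80 [571.69915496  97.51411356] 182.585633075712 ((572.6705322265625, 99.37297058105469), (12.083194732666016, 47.42640686035156), 11.394542694091797)
120 158.86860840910686 ((571.797607421875, 98.98118591308594), 26.780733108520508)
261 146.52789185195252
```

View pics/done.png

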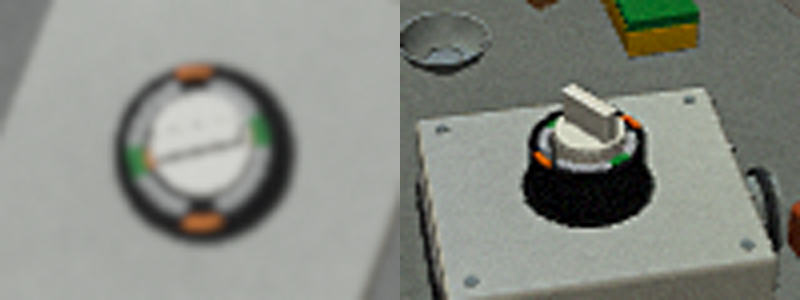

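The final crop shows the filter upright in the port, its bar pointing at the green pockets (260,130) and (137,160). Its top is 12.4 mm above the rim, so the underside is about 21.6 mm below, which is locked. The gripper is clear, so I'll hand in.

```bash
python3 -c "
from bench import robot
print(robot.finish_job())"
```

```text
the job is handed in; nothing more can be done
None
```

The clean filter is in the port, turned to the stop, lifted by the spring into the lock pockets and released; I measured its underside about 22 mm below the rim and handed the job in at about 18 s, though the hand-in gave no pass or fail.

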